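# Square up a billet of brass blanks in the corner jig

## Task

Stack the three brass blanks flat on the squaring jig, the longest first, then the middle one, then the shortest on top, each lengthwise with one end flush against the end fence and one long edge flush against the side fence, letting go of each before fetching the next. Then stand the knobbed steel weight upright on the middle of the top blank to hold the stack, leaving it square. Leave the other things on the bench where they are.

Things in the scene. Friction and masses are not known exactly. Their poses are not given: they have to be found in the camera images.
- jig: squaring jig fixed to the bench: wooden deck 170 mm (its x) by 100 mm (its y), top 12 mm above the bench, with two steel fences 15 mm thick rising 26 mm above the deck; origin under the deck's centre, axes parallel to those of jig_corner
- jig_corner (a point): inner corner of the two fences, on the deck's top face; z up. x runs along the blanks' length, away from the end fence (inner face x = 0, from y = -15 to 60 mm). y runs across the blanks, away from the side fence (inner face y = 0, short: only from x = 0 to 40 mm, a finger fits beyond it). The deck spans x -20 to 150 mm, y -20 to 80 mm
- long_blank: brass plate 140 mm long (its x), 60 mm wide (its y), 8 mm thick, about 570 g, lying flat on the bench; origin at the centre of its underside, z up
- middle_blank: brass plate 115 mm long (its x), 60 mm wide (its y), 8 mm thick, about 470 g, lying flat on the bench; origin at the centre of its underside, z up
- short_blank: brass plate 90 mm long (its x), 60 mm wide (its y), 8 mm thick, about 370 g, lying flat on the bench; origin at the centre of its underside, z up
- weight: round steel weight standing upright, 44 mm diameter and 28 mm tall with a knob 18 mm in diameter and 36 mm tall on top (64 mm in all), about 400 g; origin at the centre of its underside, z up
- weight_knob (a point): point on the knob's axis at mid height of the knob, 46 mm above the weight's underside
- bottle: amber glass bottle, 60 mm diameter, 100 mm tall, a bystander; origin at the centre of its underside
- tin: round aluminium tin, 72 mm diameter, 45 mm tall, a bystander; origin at the centre of its underside
- driver: orange-handled screwdriver lying on the bench near the robot, a bystander; its x runs from handle to tip
Things that resemble listed ones, but are neither listed nor needed, are in the scene too. Leave any black or red look-alike of the short_blank alone.

How it is judged:
By the outcome, as a careful person would: the job done as asked, in the order asked, and still so for the second after the job is handed in, with the robot touching nothing.
It also fails if it takes over 72 s, if anything falls off the work surface, if the arm or the gripper's body presses on something with over 40 N, if the wrist force passes 120 N, or if a joint passes its speed limit or range.

## Robot

A 6-joint arm with a two-finger parallel gripper is mounted at the origin on the work surface. World frame = base frame: x ahead of the robot, y to its left, z up, the work surface at z = 0. Lengths are in m, angles in rad, forces in N, time in s.
With the tool pointing down it reaches from about 0.425 to 0.95 m from the base axis. Payload 3.5 kg.
Tool frame: the origin (TCP) lies midway between the tips of the shut fingers; the grasp point (between the pads) lies 19 mm behind it (ctrl.hold_point_z is the distance from the TCP to the grasp point, in m); z points along the fingers, y is the line along which they close (so a half turn about z gives the same grasp; the last joint's range is limited). The gripper opens to 85 mm and grips with 20 to 120 N. Pads are 22 mm wide; open, the fingers measure 114 mm over their backs; the gripper's body (76 mm by 85 mm) begins 54 mm behind the grasp point. The pads swing forward as they close: fully open they stand 13 mm farther back than shut.
Start: joints at [-1.369, 0.286, 1.577, -0, 1.279, -0.15], TCP at [0.233, -0.634, 0.231] pointing down, gripper open.
Joint ranges: [-2.77, 2.77], [-0.9, 2.22], [0.21, 2.48], [-1.53, 4.67], [0.24, 2.81], [-2.84, 2.84]. Speed limits (rad/s): [2.79, 2.79, 3.14, 3.14, 3.14, 3.14].

## Interface

Orientations are given as a unit quaternion [x, y, z, w].
In Python, from plant import readout, cams, sign_off, ctrl gives the robot as it stands. The module is installed in compiled form; this text tells all that it offers.
- The arm moves only by the tool step_arm, never from a script. Its argument "increments" is a list of rows, each a list of 2 entries, a list of its own where there are three numbers: the shift along the world's x, y, z in mm, then the turn, a rotation vector about the world's x, y, z in rad. In form: [[[x, y, z], [rx, ry, rz]], ...]. A call has 1 to 8 rows; each row shifts and turns the commanded pose from where the row before left it; what a row does not reach is not made up. A row lasts 1/12 s, in which the tool goes at most 41.7 mm and 7.16 degrees, less where a joint would pass 70% of its speed; a pose out of reach is approached as far as the arm can. A call is refused whole if a number of a shift passes 41.7 or a number of a turn 0.125, either way. A call with a gripper value outside its range is refused whole. "fingers" is the opening, from -1 (shut) to 1 (fully open), set as the call begins (left out, the last holds). The fingers move at their own pace and stop on an object; "grip_force" is the grip in N (left out, the last holds). Time passes only in rows, so rows that do not move let the fingers close. It gives the time, the measured TCP pose, the force, the opening and the grip force at its end, in the units of the state.
- readout.get_state(): the state, without advancing time (a new reading comes with each control period).
- cams.read_camera(name): name is "scene" or "top" or "wrist"; returns the picture (480x640x3 uint8, red, green, blue); there is no depth.
- cams.get_calibration(name): a dict with "fx", "fy", "cx", "cy" (pixels), "eye" and "rotation" of the camera in the world; the wrist camera has in their place "T_tool_cam" (4x4, takes a point from camera to tool coordinates, whose origin is the TCP and whose axes are the flange's). Camera axes: x right, y up, looking along -z (the intrinsics and any distortion apply to the point x, -y, -z); pixel columns grow to the right and rows downward; lengths in m; the calibration is good to about 2 mm. The wrist camera is an equidistant fisheye: a pixel r from the principal point sees the ray r / f radians off the axis. A picture is of the moment at which its call begins: read the wrist's pose just before it. get_calibration takes no time and is no camera call.
- sign_off(): hands the job in; it is judged then, once.
The state is a dict: "time": time; "qpos": joint angles; "dq": joint speeds; "joint_efforts": joint torques, N m; "eef_pos": TCP position; "tcp_rot": TCP orientation; "contact_force": force on the tool from outside, world axes, zero at the start; "wrist_torque": the same for the moment, N m; "opening": opening from 0.0 (shut) to 1.0 (fully open); "finger_force": force on a finger pad.
Only numpy, scipy, OpenCV 4.12 (cv2) and the standard library are available. Lean on these libraries where they do the work, as an engineer would, in place of code of your own. Each camera call takes 0.05 s, during which the arm holds its last target. There are 200 camera calls.

## Working session

There is one attempt and no reset: what is moved stays moved. The work goes in short steps, Python scripts to look and compute and a tool call to move; the robot and the scene stay as the last step left them, time stands still between calls to the robot, and variables do not carry over. Pictures are saved under pics/ and viewed, at most 10 in all, crops included, and the job is handed in when it is done.

Besides the shell and the picture viewer there is one more tool, called as name(argument=value, ...), one argument or row to a line, values as JSON. step_arm: Moves the arm, as the interface text tells. Its arguments: {"type":"object","properties":{"increments":{"type":"array","items":{"type":"array"}},"fingers":{"type":"number"},"grip_force":{"type":"number"}},"required":["increments"]}

```bash
mkdir -p pics; ls; python3 - <<'E'
from plant import readout,cams,ctrl
import cv2,numpy as np
np.set_printoptions(precision=4,suppress=True)
s=readout.get_state()
for k in s: print(k,s[k])
print(ctrl.hold_point_z)
for n in("scene","top","wrist"):
    print(n,cams.get_calibration(n))
    cv2.imwrite(f"pics/{n}0.png",cams.read_camera(n)[:,:,::-1])
E
```

```text
pics
time 0.0
qpos [-1.369   0.2872  1.5782 -0.      1.2786 -0.15  ]
dq [ 0.0015  0.0009 -0.0014 -0.0011  0.0004  0.0011]
joint_efforts [ -0.0015 -40.5989 -29.2626  -0.0002   0.0059   0.    ]
eef_pos [ 0.2325 -0.633   0.2299]
tcp_rot [ 0.9846  0.175  -0.     -0.0012]
contact_force [-0.7152 -0.3581 -0.5228]
wrist_torque [-0.0003  0.0228  0.0098]
finger_force 0.0
opening 1.0008584743238635
0.0187
scene {'fx': 540.9693332403383, 'fy': 540.9693332403383, 'cx': 316.3448153404455, 'cy': 230.77161617417377, 'eye': array([ 1.3396, -0.3135,  0.723 ]), 'rotation': array([0.3804, 0.2497, 0.475 , 0.7532])}
top {'fx': 572.8141815587899, 'fy': 572.8141815587899, 'cx': 326.15310528750365, 'cy': 237.2631581707907, 'eye': array([0.4058, 0.039 , 1.2502]), 'rotation': array([ 0.0384, -0.0293, -0.6979,  0.7146])}
wrist {'fx': 371.64829954431775, 'fy': 371.64829954431775, 'cx': 320.39361928604046, 'cy': 237.81618168211207, 'T_tool_cam': array([[-0.0008,  0.9654,  0.2606,  0.0667],
       [ 1.    ,  0.0006,  0.0009,  0.0019],
       [ 0.0007,  0.2606, -0.9654, -0.1421],
       [ 0.    ,  0.    ,  0.    ,  1.    ]])}
```

View pics/top0.png

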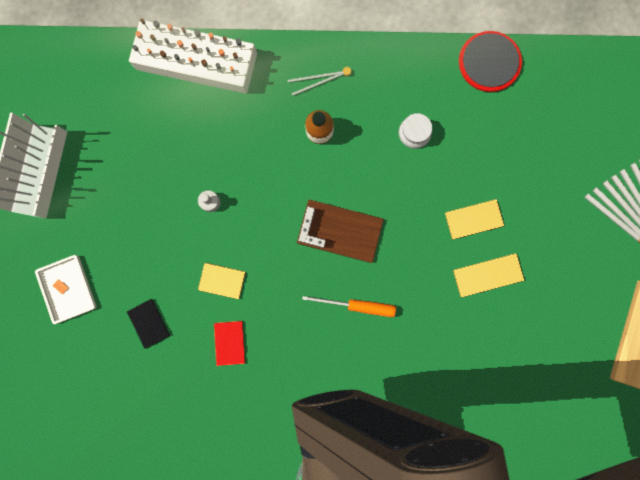

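View pics/scene0.png

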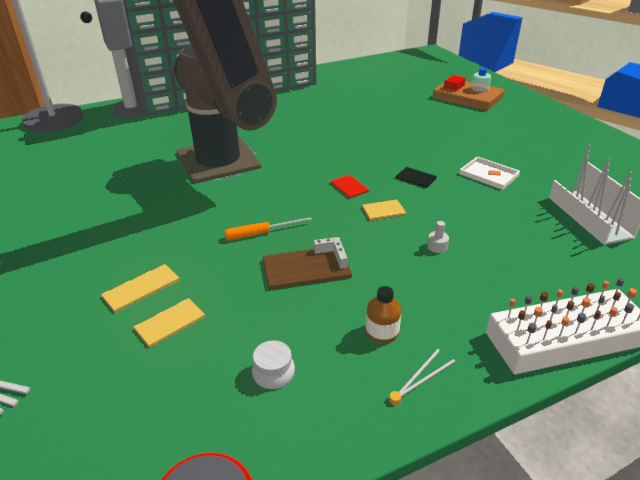

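The top view shows the long blank at (488,275), middle (474,219), short (222,281), jig (341,231) with the corner near (313,237), and weight (208,200). In the scene view they are at long (141,287), middle (169,322), short (384,210), jig (308,265) and weight (438,238). I'll fit models to the silhouettes in both views.

```bash
cat > h.py <<'E'
import numpy as np,cv2
from scipy.spatial.transform import Rotation as R
from scipy.optimize import least_squares
from plant import readout,cams
np.set_printoptions(precision=4,suppress=True)
CAL={n:cams.get_calibration(n) for n in("scene","top","wrist")}
def shot(n,save=None):
    s=readout.get_state(); im=cams.read_camera(n)
    if save: cv2.imwrite(f"pics/{save}.png",im[:,:,::-1])
    c=CAL[n]
    if n=="wrist":
        T=np.eye(4);T[:3,:3]=R.from_quat(s["tcp_rot"]).as_matrix();T[:3,3]=s["eef_pos"];T=T@c["T_tool_cam"]
        return n,im,T[:3,:3],T[:3,3]
    return n,im,R.from_quat(c["rotation"]).as_matrix(),c["eye"]
def proj(v,P):
    n,im,M,e=v;c=CAL[n];q=(P-e)@M;q=q*[1,-1,-1]
    if n=="wrist":
        r=np.linalg.norm(q[:,:2],axis=1);th=np.arctan2(r,q[:,2]);u=q[:,:2]/r[:,None]*th[:,None]
    else: u=q[:,:2]/q[:,2:]
    return u*[c["fx"],c["fy"]]+[c["cx"],c["cy"]]
def box(x0,x1,y0,y1,z0,z1): return np.array([[x,y,z] for x in(x0,x1) for y in(y0,y1) for z in(z0,z1)])/1000
def blank(L): return box(-L/2,L/2,-30,30,0,8)
def cyl(r,z0,z1):
    a=np.linspace(0,2*np.pi,48,endpoint=False)
    return np.array([[r*np.cos(t),r*np.sin(t),z] for t in a for z in(z0,z1)])/1000
# jig in jig_corner frame, z from bench
JIG=np.vstack([box(-20,150,-20,80,0,12),box(-15,0,-15,60,12,38),box(0,40,-15,0,12,38)])
WT=np.vstack([cyl(22,0,28),cyl(9,28,64)])
MOD=dict(long=blank(140),middle=blank(115),short=blank(90),jig=JIG,weight=WT)
def mask(im,seed,yellow=False):
    i=im.astype(int);r,g,b=i[...,0],i[...,1],i[...,2]
    m=(~((g>1.25*r)&(g>1.1*b))) if not yellow else ((r>110)&(g>.6*r)&(b<.7*r))
    m=m.astype(np.uint8)
    if not yellow: m=cv2.morphologyEx(m,cv2.MORPH_OPEN,np.ones((3,3),np.uint8))
    n,l,st,ce=cv2.connectedComponentsWithStats(m)
    x,y=np.round(seed).astype(int);w=l[max(y-4,0):y+5,max(x-4,0):x+5].ravel();w=w[w>0]
    k=np.bincount(w).argmax()
    return l==k,st[k]
A=np.linspace(0,2*np.pi,72,endpoint=False);N=np.c_[np.cos(A),np.sin(A)]
def sup(p): return (N@p.T).max(1)
def place(x,m): 
    c,s=np.cos(x[2]),np.sin(x[2]);return m@np.array([[c,-s,0],[s,c,0],[0,0,1]]).T+[x[0],x[1],x[3]]
def supmask(mk):
    p=np.argwhere(mk)[:,::-1].astype(float);return sup(p)+.5*0.9
def fit(name,views,seeds,x0,fixz=False):
    m=MOD[name];obs=[]
    for v,s in zip(views,seeds):
        if s is None: s=proj(v,place(x0,m).mean(0)[None])[0]
        mk,st=mask(v[1],s,name in("long","middle","short"));obs.append(supmask(mk))
    yf=name!="weight"
    def f(p):
        x=np.array([p[0],p[1],p[2] if yf else 0,0 if fixz else p[3]])
        return np.concatenate([sup(proj(v,place(x,m)))-o for v,o in zip(views,obs)])
    r=least_squares(f,x0,loss="soft_l1",x_scale=[.01,.01,.02,.01])
    return r.x,np.sqrt(np.mean(f(r.x)**2)),[abs(f(r.x)[72*i:72*i+72]).max() for i in range(len(views))]
E
cat > m1.py <<'E'
from h import *
t=shot("top");s=shot("scene")
S=dict(long=((488,275),(141,287)),middle=((474,219),(169,322)),short=((222,281),(384,210)),jig=((341,225),(308,265)),weight=((208,200),(438,238)))
out={}
for n,(a,b) in S.items():
    # ray-plane start
    c=CAL["top"];d=t[2]@np.array([(a[0]-c["cx"])/c["fx"],-(a[1]-c["cy"])/c["fy"],-1]);P=t[3]-d*t[3][2]/d[2]
    yaw=-1.5
    best=min((fit(n,[t,s],[a,b],[P[0],P[1],y,0.]) for y in(-1.9,-1.57,-1.2)),key=lambda r:r[1])
    print(n,P[:2],best[0],np.degrees(best[0][2]),"rms",best[1],best[2]," fixz",fit(n,[t,s],[a,b],best[0],True)[0]); out[n]=best[0]
    print("  r",np.hypot(*best[0][:2]))
E
python3 m1.py
```

```text
long [ 0.4516 -0.2968] [ 0.4519 -0.2963 -1.2838 -0.0001] -73.55788589468646 rms 0.36290589945967344 [np.float64(0.9280850267500114), np.float64(0.6422098707152362)]  fixz [ 0.452  -0.2963 -1.2838 -0.0001]
  r 0.5403948381606307
middle [ 0.5735 -0.2665] [ 0.5733 -0.2657 -1.292   0.0005] -74.02472103570702 rms 0.4717864061214329 [np.float64(1.0179631476968325), np.float64(1.1762814661456105)]  fixz [ 0.5731 -0.2657 -1.2916  0.0005]
  r 0.6318652602774975
short [0.4248 0.2815] [ 0.4257  0.2816 -1.755  -0.0001] -100.55243176022016 rms 0.4336386642997683 [np.float64(1.046124917869463), np.float64(1.0207030641461188)]  fixz [ 0.4257  0.2816 -1.755  -0.0001]
  r 0.5103829611644468
jig [0.5536 0.0247] [ 0.5253  0.0967 -1.8005 -0.0015] -103.1593997609305 rms 0.7691108502549081 [np.float64(1.6272902957284145), np.float64(1.5522042655982204)]  fixz [ 0.5257  0.0964 -1.7999 -0.0015]
  r 0.5341110320721623
weight [0.6026 0.3199] [ 0.598   0.3145 -1.9    -0.0012] -108.8619810748564 rms 0.4654423230174259 [np.float64(0.952459106532558), np.float64(1.0177696527923104)]  fixz [ 0.5982  0.3141 -1.9    -0.0012]
  r 0.6756457254647267
```

View pics/wrist0.png

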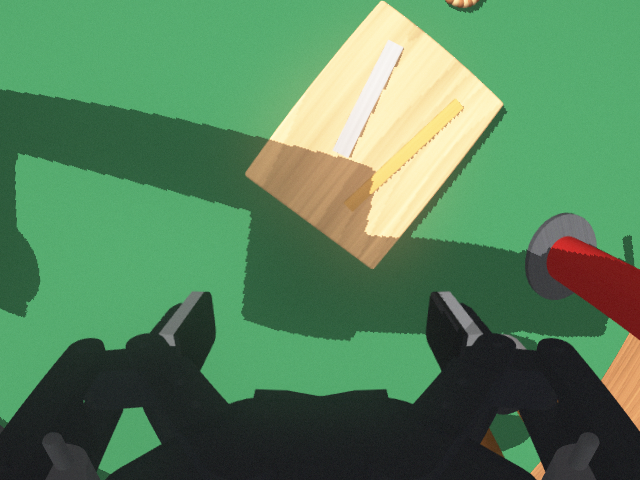

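The wrist view shows only a wooden board and the open fingers, so there's nothing to measure there yet. The two-view fits put the undersides within 1.5 mm of the bench, which matches the text. I'm moving over the long blank.

step_arm(
  increments=[
    [[13.7,21.1,-5],[0,0,0.094]],
    [[13.7,21.1,-5],[0,0,0.094]],
    [[13.7,21.1,-5],[0,0,0.094]],
    [[13.7,21.1,-5],[0,0,0.094]],
    [[13.7,21.1,-5],[0,0,0.094]],
    [[13.7,21.1,-5],[0,0,0.094]],
    [[13.7,21.1,-5],[0,0,0.094]],
    [[13.7,21.1,-5],[0,0,0.094]],
  ],
  fingers=1,
  grip_force=60,
)

```text
time: 0.92
eef_pos: [0.3427, -0.4637, 0.1911]
tcp_rot: [0.85, 0.526, 0.0, -0.0]
contact_force: [-0.2, 0.5, 0.1]
opening: 1.002
finger_force: 0.0
```

step_arm(
  increments=[
    [[13.7,21.1,-5],[0,0,0.094]],
    [[13.7,21.1,-5],[0,0,0.094]],
    [[13.7,21.1,-5],[0,0,0.094]],
    [[13.7,21.1,-5],[0,0,0.094]],
    [[13.7,21.1,-5],[0,0,0.094]],
    [[13.7,21.1,-5],[0,0,0.094]],
    [[13.7,21.1,-5],[0,0,0.094]],
    [[13.7,21.1,-5],[0,0,0.094]],
  ],
)

```text
time: 1.58
eef_pos: [0.4523, -0.2949, 0.1511]
tcp_rot: [0.598, 0.802, 0.0, 0.0]
contact_force: [0.6, -0.3, 0.3]
opening: 1.0
finger_force: 0.0
```

step_arm(
  increments=[
    [[0,0,0],[0,0,0]],
    [[0,0,0],[0,0,0]],
  ],
)

```text
time: 1.75
eef_pos: [0.452, -0.295, 0.1509]
tcp_rot: [0.599, 0.801, -0.0, -0.0]
contact_force: [-0.2, 0.3, 0.0]
opening: 0.998
finger_force: 0.0
```

```bash
cat > w.py <<'E'
import sys
from h import *
# usage: w.py pic name x y yaw ...
v=shot("wrist",sys.argv[1])
s=readout.get_state()
q=s["tcp_rot"];yaw=2*np.arctan2(q[1],q[0])
tz=R.from_quat(q).as_matrix()[:,2]
print("tcp",s["eef_pos"],"yaw",yaw,"tz",tz,"t",s["time"],"F",s["contact_force"])
G=dict(long=[.4519,-.2963,-1.2838,0],middle=[.5733,-.2657,-1.292,0],short=[.4257,.2816,-1.755,0],jig=[.5253,.0967,-1.8,0],weight=[.598,.3145,0,0])
for n in sys.argv[2:]:
    try:
        for fz in(True,False):
            x,e,m=fit(n,[v],[None],G[n],fz); print(n,"fixz" if fz else "free",x,"rms",e,m)
            c=proj(v,place(x,MOD[n])); 
            if fz: print("  px",c.min(0),c.max(0))
    except Exception as E: print(n,E)
E
python3 w.py w1 long middle
```

```text
tcp [ 0.4519 -0.296   0.1514] yaw 1.8556838736162737 tz [-0.0002 -0.0005 -1.    ] t 1.8 F [0.005  0.7364 0.0878]
long fixz [ 0.4532 -0.2968 -1.2869  0.    ] rms 0.5046969775397262 [np.float64(0.9420192751142622)]
  px [280.7526 135.2788] [359.6821 305.4767]
long free [ 0.4532 -0.297  -1.2871 -0.0016] rms 0.2862938286732692 [np.float64(1.0957141893837843)]
middle fixz [ 0.5749 -0.266  -1.2927  0.    ] rms 0.9702755093990232 [np.float64(1.9208273177619901)]
  px [427.8934 159.4834] [507.3462 295.4079]
middle free [ 0.5766 -0.2664 -1.2941 -0.0043] rms 0.38242983303402517 [np.float64(1.0119608663850954)]
```

step_arm(
  increments=[
    [[0.4,-0.3,-28],[0,0,0]],
    [[0.3,-0.3,-28],[0,0,0]],
    [[0,0,-28],[0,0,0]],
    [[0,0,-28],[0,0,0]],
    [[0,0,-22],[0,0,0]],
    [[0,0,-14],[0,0,0]],
    [[0,0,-7],[0,0,0]],
    [[0,0,0],[0,0,0]],
  ],
)

```text
time: 2.47
eef_pos: [0.4512, -0.2969, -0.0051]
tcp_rot: [0.6, 0.8, 0.0, -0.001]
contact_force: [-0.2, 0.7, 0.1]
opening: 0.999
finger_force: 0.0
```

step_arm(
  increments=[
    [[0,0,0],[0,0,0]],
    [[0,0,0],[0,0,0]],
    [[0,0,0],[0,0,0]],
    [[0,0,0],[0,0,0]],
    [[0,0,0],[0,0,0]],
    [[0,0,0],[0,0,0]],
  ],
  fingers=-1,
  grip_force=60,
)

```text
time: 2.97
eef_pos: [0.4535, -0.2982, -0.0014]
tcp_rot: [0.599, 0.8, -0.001, 0.002]
contact_force: [-2.3, -1.3, 6.2]
opening: 0.671
finger_force: 65.0
```

step_arm(
  increments=[
    [[0,0,5],[0,0,0]],
    [[0,0,15],[0,0,0]],
    [[0,0,25],[0,0,0]],
    [[0,0,25],[0,0,0]],
    [[0,0,20],[0,0,0]],
    [[0,0,10],[0,0,0]],
    [[0,0,0],[0,0,0]],
    [[0,0,0],[0,0,0]],
  ],
)

```text
time: 3.63
eef_pos: [0.4521, -0.2961, 0.0957]
tcp_rot: [0.599, 0.8, 0.0, -0.0]
contact_force: [-0.2, -0.2, -5.4]
opening: 0.671
finger_force: 65.9
```

```bash
cat > m2.py <<'E'
from h import *
im=cv2.imread("pics/w1.png")[:,:,::-1]
T=np.eye(4);T[:3,:3]=R.from_rotvec([0,0,1.8557]).as_matrix()@np.diag([1,-1,-1]);T[:3,3]=[.4519,-.2958,.1512];T=T@CAL["wrist"]["T_tool_cam"]
v0=("wrist",im,T[:3,:3],T[:3,3])
j=[.5253,.0967,-1.8,0]
print("jig in w1 px",proj(v0,place(j,JIG)).min(0),proj(v0,place(j,JIG)).max(0))
try: print("jig",fit("jig",[v0],[None],j,True),fit("jig",[v0],[None],j))
except Exception as e: print(e)
t=shot("top");s=shot("scene")
v=shot("wrist","w2");st=readout.get_state();print(st["eef_pos"],st["time"],st["opening"],st["contact_force"],st["finger_force"])
q=st["tcp_rot"];print("yaw",2*np.arctan2(q[1],q[0]))
g=[.4526,-.2966,-1.2855,.1]
for n,vs in(("wrist",[v]),("top+scene+wrist",[t,s,v])):
    print(n,fit("long",vs,[None]*len(vs),g))
E
python3 m2.py
```

```text
jig in w1 px [ 425.4879 -160.5496] [576.8363  15.6573]
jig (array([ 0.532 , -0.2463, -2.4569,  0.    ]), np.float64(191.07691196509634), [np.float64(328.9215378748331)]) (array([ 0.4651, -0.2557, -2.3017,  0.2225]), np.float64(27.459128137273577), [np.float64(109.99595223103654)])
[ 0.4513 -0.2954  0.0941] 3.7833 0.6723764004749243 [-0.0567  0.0182 -4.8374] 65.89399337768555
yaw 1.8557412210452562
wrist (array([ 0.4507, -0.29  , -1.2867,  0.0725]), np.float64(5.469639776987296), [np.float64(11.211182542577717)])
top+scene+wrist (array([ 0.45  , -0.2909, -1.2862,  0.0744]), np.float64(18.99770309778385), [np.float64(36.407717696355235), np.float64(43.98666801635064), np.float64(12.676731896983426)])
```

View pics/w2.png

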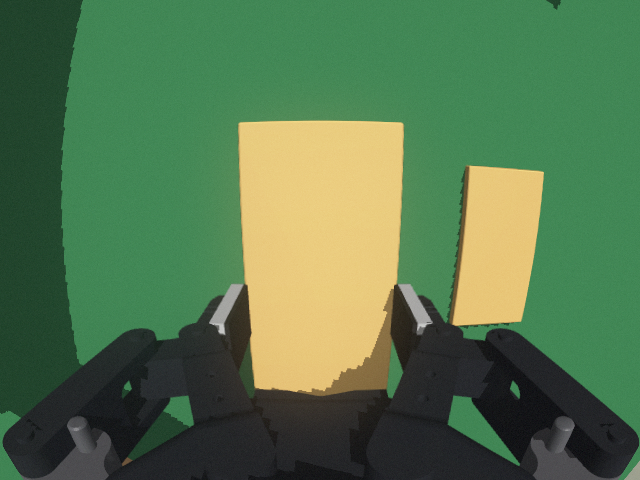

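The wrist view shows the long blank held between the pads near its middle. Its front edge is at row 123, columns 239–403, and the middle blank is at right, still on the bench. Next I'm carrying it above the jig.

step_arm(
  increments=[
    [[7.8,25.4,2],[0,0,-0.0428]],
    [[7.8,25.4,2],[0,0,-0.0428]],
    [[7.8,25.4,2],[0,0,-0.0428]],
    [[7.8,25.4,2],[0,0,-0.0428]],
    [[7.8,25.4,2],[0,0,-0.0428]],
    [[7.8,25.4,2],[0,0,-0.0428]],
    [[7.8,25.4,2],[0,0,-0.0428]],
    [[7.8,25.4,2],[0,0,-0.0428]],
  ],
)

```text
time: 4.45
eef_pos: [0.5141, -0.0918, 0.1107]
tcp_rot: [0.728, 0.686, -0.001, -0.001]
contact_force: [0.2, 0.2, -4.6]
opening: 0.676
finger_force: 66.0
```

step_arm(
  increments=[
    [[7.8,25.4,2],[0,0,-0.0428]],
    [[7.8,25.4,2],[0,0,-0.0428]],
    [[7.8,25.4,2],[0,0,-0.0428]],
    [[7.8,25.4,2],[0,0,-0.0428]],
    [[0,0,0],[0,0,0]],
    [[0,0,0],[0,0,0]],
  ],
)

```text
time: 4.95
eef_pos: [0.5454, 0.0094, 0.1187]
tcp_rot: [0.782, 0.623, -0.001, -0.001]
contact_force: [0.6, 0.0, -5.4]
opening: 0.671
finger_force: 66.0
```

```bash
python3 - <<'E'
from h import *
v=shot("wrist","w3");st=readout.get_state();q=st["tcp_rot"];print(st["eef_pos"],2*np.arctan2(q[1],q[0]),st["time"])
im=v[1][:,:,::-1].copy()
for j,c in(([.5253,.0967,-1.8,0],(0,0,255)),):
    p=proj(v,place(j,JIG)).round().astype(int)
    for a in p: cv2.circle(im,tuple(int(k) for k in a),2,c,-1)
    print(p.tolist())
cv2.imwrite("pics/w3a.png",im)
E
```

```text
[0.5452 0.0085 0.1188] 1.34398918047435 5.0
[[234, 92], [230, 90], [377, 91], [380, 88], [244, 315], [241, 322], [370, 316], [372, 324], [238, 96], [228, 92], [350, 95], [353, 90], [238, 118], [228, 116], [350, 117], [353, 114], [238, 118], [228, 116], [260, 117], [252, 115], [239, 177], [230, 181], [260, 176], [253, 181]]
```

View pics/w3a.png

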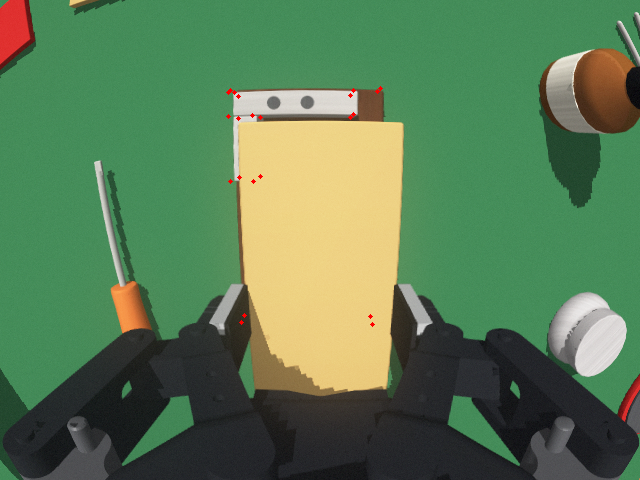

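The wrist picture shows the blank's front edge at row 123 (columns 239–403) and the end fence's top face at (234,92), (357,92) and (357,116). The fence sits about 4 px right of where I predicted it. I'll solve for both in the same camera.

```bash
cat > rel.py <<'E'
from h import *
def ray(v,px):
    c=CAL[v[0]];u=(np.array(px)-[c["cx"],c["cy"]])/c["fx"];th=np.linalg.norm(u,axis=1,keepdims=True)
    d=np.c_[u/th*np.sin(th),np.cos(th)]*[1,-1,-1];return d@v[2].T
def onz(v,px,z):
    d=ray(v,px);return v[3]+d*((z-v[3][2])/d[:,2])[:,None]
E
python3 - <<'E'
from rel import *
tcp=np.array([.5452,.0090,.1188]);T=np.eye(4);T[:3,:3]=R.from_rotvec([0,0,1.343]).as_matrix()@np.diag([1,-1,-1]);T[:3,3]=tcp;T=T@CAL["wrist"]["T_tool_cam"]
im=cv2.imread("pics/w3.png")[:,:,::-1];v=("wrist",im,T[:3,:3],T[:3,3])
F=onz(v,[(234,92),(357,92),(357,116)],.038);print("fence",F)
B=onz(v,[(239,124),(403,124)],.1288);print("blank front",B, np.linalg.norm(B[1]-B[0]))
th=-1.7986;e=np.array([[np.cos(th),np.sin(th)],[-np.sin(th),np.cos(th)]])
C=F[:,:2]-np.array([[-15,-15],[-15,60],[0,60]])/1000@e; print("corner est",C)
d=F[1]-F[0];print("fence dir yaw",np.arctan2(d[1],d[0])-np.pi/2,"len",np.linalg.norm(d)); d=B[1]-B[0];print("blank yaw",np.arctan2(d[1],d[0])-np.pi/2)
c=C.mean(0)
print("blank corner in jig frame mm",1000*(B[:,:2]-c)@e.T, "tcp",1000*(tcp[:2]-c)@e.T)
E
```

```text
fence [[0.5179 0.1132 0.038 ]
 [0.5892 0.0953 0.038 ]
 [0.5859 0.0811 0.038 ]]
blank front [[0.5347 0.0844 0.1288]
 [0.5916 0.0712 0.1288]] 0.05835721355597943
corner est [[0.5291 0.0952]
 [0.5274 0.0942]
 [0.5275 0.0946]]
fence dir yaw -1.8171872475561688 len 0.07348710801092524
blank yaw -1.799049647266918
blank corner in jig frame mm [[ 8.4486  8.8782]
 [ 8.4749 67.2354]] tcp [79.5824 36.115 ]
```

step_arm(
  increments=[
    [[0,0,-25],[0,0,0]],
    [[0,0,-30],[0,0,0]],
    [[0,0,-25],[0,0,0]],
    [[0,0,-15],[0,0,0]],
    [[0,0,-8],[0,0,0]],
    [[0,0,-4],[0,0,0]],
    [[0,0,0],[0,0,0]],
    [[0,0,-1],[0,0,0]],
  ],
)

```text
time: 5.67
eef_pos: [0.5472, 0.0075, 0.0134]
tcp_rot: [0.783, 0.622, 0.001, 0.001]
contact_force: [-0.6, -0.2, -4.5]
opening: 0.673
finger_force: 66.0
```

step_arm(
  increments=[
    [[-2,0.5,0],[0,0,0]],
    [[-2,0.5,0],[0,0,0]],
    [[-2,0.5,0],[0,0,0]],
    [[0,0,0],[0,0,0]],
  ],
)

```text
time: 6.0
eef_pos: [0.5399, 0.0099, 0.0129]
tcp_rot: [0.783, 0.622, 0.0, 0.0]
contact_force: [-0.4, 0.5, -4.9]
opening: 0.67
finger_force: 66.0
```

step_arm(
  increments=[
    [[-1,0.2,0],[0,0,0]],
    [[-1,0.2,0],[0,0,0]],
    [[-1,0.2,0],[0,0,0]],
    [[0,0,0],[0,0,0]],
  ],
)

```text
time: 6.33
eef_pos: [0.5369, 0.0104, 0.0123]
tcp_rot: [0.783, 0.622, -0.0, -0.0]
contact_force: [-0.4, -0.1, -5.4]
opening: 0.674
finger_force: 66.0
```

step_arm(
  increments=[
    [[-1,0.2,0],[0,0,0]],
    [[-1,0.2,0],[0,0,0]],
    [[0,0,0],[0,0,0]],
  ],
)

```text
time: 6.58
eef_pos: [0.5365, 0.0104, 0.0129]
tcp_rot: [0.783, 0.621, 0.001, 0.001]
contact_force: [3.6, -0.7, -5.6]
opening: 0.671
finger_force: 65.9
```

step_arm(
  increments=[
    [[-1,0.2,0],[0,0,0]],
    [[-1,0.2,0],[0,0,0]],
    [[0,0,0],[0,0,0]],
  ],
)

```text
time: 6.83
eef_pos: [0.5364, 0.0104, 0.0136]
tcp_rot: [0.784, 0.621, 0.003, 0.003]
contact_force: [7.4, -0.6, -6.6]
opening: 0.674
finger_force: 65.8
```

step_arm(
  increments=[
    [[0.5,2,0],[0,0,0]],
    [[0.5,2,0],[0,0,0]],
    [[0.5,2,0],[0,0,0]],
    [[0,0,0],[0,0,0]],
  ],
)

```text
time: 7.17
eef_pos: [0.5378, 0.0157, 0.0139]
tcp_rot: [0.783, 0.622, 0.002, 0.003]
contact_force: [5.0, -5.2, -4.3]
opening: 0.671
finger_force: 66.0
```

step_arm(
  increments=[
    [[0.2,1,0],[0,0,0]],
    [[0.2,1,0],[0,0,0]],
    [[0,0,0],[0,0,0]],
  ],
)

```text
time: 7.42
eef_pos: [0.5382, 0.0174, 0.0139]
tcp_rot: [0.783, 0.622, 0.002, 0.003]
contact_force: [5.8, -4.9, -4.3]
opening: 0.674
finger_force: 66.1
```

step_arm(
  increments=[
    [[0.2,1,0],[0,0,0]],
    [[0.2,1,0],[0,0,0]],
    [[0,0,0],[0,0,0]],
  ],
)

```text
time: 7.67
eef_pos: [0.5386, 0.0194, 0.0139]
tcp_rot: [0.783, 0.622, 0.002, 0.004]
contact_force: [7.0, -5.0, -4.5]
opening: 0.676
finger_force: 66.1
```

step_arm(
  increments=[
    [[0.2,1,-1],[0,0,0]],
    [[0.2,1,-1],[0,0,0]],
    [[0,0,0],[0,0,0]],
  ],
)

```text
time: 7.92
eef_pos: [0.5387, 0.0196, 0.0122]
tcp_rot: [0.783, 0.622, 0.0, 0.004]
contact_force: [2.6, -12.2, -1.6]
opening: 0.674
finger_force: 66.4
```

step_arm(
  increments=[
    [[-0.5,0,-1],[0,0,0]],
    [[-0.5,0,-1],[0,0,0]],
    [[0,0,-1],[0,0,0]],
    [[0,0,0],[0,0,0]],
  ],
)

```text
time: 8.25
eef_pos: [0.5387, 0.0196, 0.0115]
tcp_rot: [0.783, 0.622, 0.001, 0.004]
contact_force: [-0.6, -10.4, 8.9]
opening: 0.671
finger_force: 67.7
```

step_arm(
  increments=[
    [[0,0,0],[0,0,0]],
    [[0,0,0],[0,0,0]],
    [[0,0,0],[0,0,0]],
    [[0,0,0],[0,0,0]],
  ],
  fingers=1,
)

```text
time: 8.58
eef_pos: [0.5344, 0.0235, 0.0072]
tcp_rot: [0.783, 0.622, -0.0, -0.0]
contact_force: [-0.7, 0.1, 0.1]
opening: 1.0
finger_force: 0.0
```

```bash
python3 w.py w4
```

```text
tcp [0.5344 0.0235 0.0071] yaw 1.34280638452793 tz [-0.001   0.0003 -1.    ] t 8.6333 F [-0.1216 -0.6007 -0.6853]
```

View pics/w4.png

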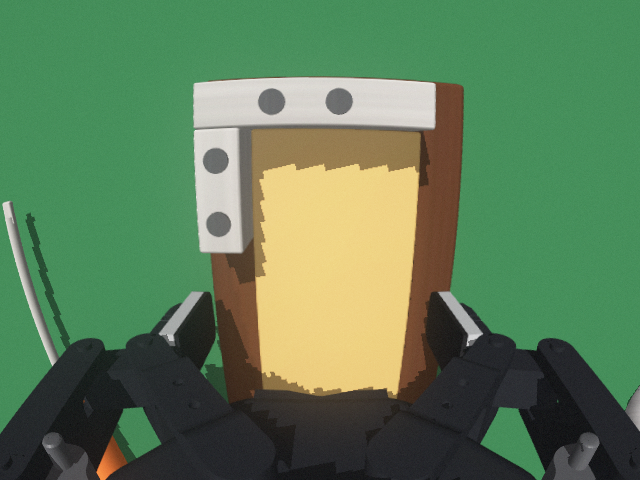

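The wrist view shows the long blank lying in the jig. Its front end is under the end fence line (row 128) and its left edge is at (254,150)–(258,250), beside the side fence's top edge at (239,128)–(243,250). I'll check the gap numerically and go on to the middle blank.

```bash
python3 - <<'E'
from rel import *
v=list(shot("wrist"));th=-1.7995;e=np.array([[np.cos(th),np.sin(th)],[-np.sin(th),np.cos(th)]])
for n,px,z in(("side fence top",[(239,130),(243,250)],.038),("plate left",[(253.5,150),(257.5,250)],.020),("plate right",[(420,140),(412,300)],.02),("end fence top inner",[(245,128),(430,128)],.038),("plate front",[(260,130),(415,131)],.02)):
    print(n,1000*(onz(v,px,z)[:,:2]-[.526,.0955])@e.T)
E
```

```text
side fence top [[-0.057   1.754 ]
 [37.4385  1.5866]]
plate left [[ 6.6006  2.8427]
 [42.9103  3.0544]]
plate right [[ 2.6311 61.1805]
 [63.3213 61.7823]]
end fence top inner [[-0.5895  3.6127]
 [-1.1019 59.4337]]
plate front [[-0.3542  5.2482]
 [-0.4819 59.2808]]
```

step_arm(
  increments=[
    [[0,0,30],[0,0,0]],
    [[0,0,30],[0,0,0]],
    [[0,0,30],[0,0,0]],
    [[4,-29,5],[0,0,0.0506]],
    [[4,-29,5],[0,0,0.0506]],
    [[4,-29,5],[0,0,0.0506]],
    [[4,-29,5],[0,0,0.0506]],
    [[4,-29,5],[0,0,0.0506]],
  ],
)

```text
time: 9.35
eef_pos: [0.5546, -0.1227, 0.1224]
tcp_rot: [0.697, 0.717, -0.0, -0.0]
contact_force: [-0.3, -0.3, -1.0]
opening: 1.004
finger_force: 0.0
```

step_arm(
  increments=[
    [[4,-29,5],[0,0,0.0506]],
    [[4,-29,5],[0,0,0.0506]],
    [[4,-29,5],[0,0,0.0506]],
    [[4,-29,5],[0,0,0.0506]],
    [[4,-29,5],[0,0,0.0506]],
    [[0,0,0],[0,0,0]],
    [[0,0,0],[0,0,0]],
  ],
)

```text
time: 9.93
eef_pos: [0.5748, -0.2681, 0.1473]
tcp_rot: [0.604, 0.797, 0.0, -0.0]
contact_force: [-0.3, 0.4, 0.3]
opening: 1.003
finger_force: 0.0
```

```bash
python3 w.py w5 middle
```

```text
tcp [ 0.5745 -0.2667  0.1467] yaw 1.8470974170064658 tz [-0.0011  0.0012 -1.    ] t 9.9833 F [-0.1208  0.8394 -0.1074]
middle fixz [ 0.5745 -0.2655 -1.2943  0.    ] rms 0.4891967627514031 [np.float64(0.8377811037966012)]
  px [279.4886 145.4544] [359.2484 288.7053]
middle free [ 0.5745 -0.2658 -1.294  -0.0018] rms 0.20779571863327506 [np.float64(0.5033811652644999)]
```

```bash
python3 - <<'E'
import cv2
im=cv2.imread("pics/w4.png")[:,:,::-1]
for r in (160,200,225,262,280): print(r,[tuple(int(k) for k in im[r,c]) for c in range(236,268,2)])
print([tuple(int(k) for k in im[r,300]) for r in range(118,142,2)])
E
```

```text
160 [(215, 209, 205), (178, 175, 168), (111, 109, 102), (104, 101, 95), (106, 104, 97), (104, 101, 96), (107, 104, 98), (109, 106, 98), (142, 118, 81), (150, 125, 84), (150, 125, 82), (149, 124, 80), (150, 127, 82), (150, 126, 83), (148, 123, 80), (151, 128, 83)]
200 [(217, 211, 205), (205, 199, 193), (155, 150, 143), (112, 105, 98), (109, 104, 97), (111, 105, 96), (110, 104, 95), (110, 105, 97), (117, 104, 76), (153, 129, 84), (153, 126, 84), (153, 125, 81), (155, 127, 83), (219, 185, 117), (230, 196, 125), (239, 211, 135)]
225 [(214, 209, 203), (220, 215, 207), (183, 177, 171), (113, 110, 101), (111, 104, 99), (113, 106, 98), (108, 101, 93), (109, 103, 94), (115, 105, 91), (147, 120, 78), (152, 126, 83), (152, 126, 80), (152, 124, 81), (239, 212, 136), (240, 214, 137), (240, 213, 137)]
262 [(81, 62, 44), (76, 59, 41), (84, 65, 48), (82, 64, 47), (83, 63, 45), (82, 62, 43), (87, 65, 47), (82, 65, 46), (86, 65, 46), (99, 79, 50), (149, 123, 76), (150, 123, 77), (151, 123, 78), (152, 124, 77), (207, 171, 107), (235, 204, 130)]
280 [(120, 81, 56), (96, 68, 48), (77, 56, 40), (78, 59, 41), (83, 64, 45), (84, 63, 42), (82, 61, 41), (84, 64, 43), (83, 61, 42), (84, 63, 44), (228, 192, 119), (239, 211, 134), (238, 208, 130), (239, 210, 133), (239, 209, 131), (239, 212, 135)]
[(211, 207, 201), (209, 204, 200), (207, 204, 199), (149, 143, 139), (100, 96, 92), (115, 102, 80), (145, 121, 79), (148, 123, 80), (147, 125, 81), (151, 127, 83), (149, 125, 82), (149, 125, 80)]
```

step_arm(
  increments=[
    [[0,0,-25],[0,0,0]],
    [[-0.3,0.5,-30],[0,0,0]],
    [[-0.3,0.5,-30],[0,0,0]],
    [[0,0,-30],[0,0,0]],
    [[0,0,-18],[0,0,0]],
    [[0,0,-10],[0,0,0]],
    [[0,0,-3],[0,0,0]],
    [[0,0,0],[0,0,0]],
  ],
)

```text
time: 10.65
eef_pos: [0.574, -0.2648, 0.0008]
tcp_rot: [0.602, 0.798, 0.0, -0.001]
contact_force: [0.2, 0.1, 0.2]
opening: 0.996
finger_force: 0.0
```

step_arm(
  increments=[
    [[0,0,0],[0,0,0]],
    [[0,0,0],[0,0,0]],
    [[0,0,0],[0,0,0]],
    [[0,0,0],[0,0,0]],
    [[0,0,0],[0,0,0]],
  ],
  fingers=-1,
  grip_force=60,
)

```text
time: 11.07
eef_pos: [0.577, -0.269, 0.0079]
tcp_rot: [0.602, 0.798, -0.001, 0.004]
contact_force: [-8.5, -0.9, 18.6]
opening: 0.302
finger_force: 8.8
```

step_arm(
  increments=[
    [[0,0,5],[0,0,0]],
    [[0,0,15],[0,0,0]],
    [[0,0,25],[0,0,0]],
    [[0,0,25],[0,0,0]],
    [[0,0,20],[0,0,0]],
    [[0,0,10],[0,0,0]],
    [[0,0,0],[0,0,0]],
  ],
)

```text
time: 11.65
eef_pos: [0.5762, -0.2671, 0.1057]
tcp_rot: [0.603, 0.798, 0.0, 0.004]
contact_force: [0.2, -0.2, -0.3]
opening: 0.002
finger_force: 0.0
```

The fingers closed fully (opening 0.002), so they slid over the plate's top: at this opening the tips stand higher than I assumed. I'll open, measure again and grasp lower.

step_arm(
  increments=[
    [[-1.5,0.5,20],[0,0,0]],
    [[0,0,20],[0,0,0]],
    [[0,0,0],[0,0,0]],
    [[0,0,0],[0,0,0]],
    [[0,0,0],[0,0,0]],
    [[0,0,0],[0,0,0]],
    [[0,0,0],[0,0,0]],
  ],
  fingers=1,
)

```text
time: 12.23
eef_pos: [0.5718, -0.2649, 0.1392]
tcp_rot: [0.603, 0.798, -0.0, -0.002]
contact_force: [0.5, -0.9, -0.4]
opening: 0.974
finger_force: 0.0
```

```bash
python3 w.py w6 middle
```

```text
tcp [ 0.572  -0.265   0.1396] yaw 1.8481447125549217 tz [-0.0023  0.0016 -1.    ] t 12.2833 F [ 0.0737  0.7359 -0.2256]
middle fixz [ 0.5744 -0.2657 -1.2945  0.    ] rms 0.5257030158718634 [np.float64(0.9985260617856397)]
  px [281.5302 151.4813] [363.434  297.5734]
middle free [ 0.5745 -0.2661 -1.295  -0.0019] rms 0.2147935259154159 [np.float64(0.4394548375907448)]
```

step_arm(
  increments=[
    [[0.7,-0.4,-25],[0,0,0]],
    [[0.6,-0.4,-30],[0,0,0]],
    [[0,0,-30],[0,0,0]],
    [[0,0,-30],[0,0,0]],
    [[0,0,-18],[0,0,0]],
    [[0,0,-9],[0,0,0]],
    [[0,0,-4],[0,0,0]],
    [[0,0,0],[0,0,0]],
  ],
)

```text
time: 12.95
eef_pos: [0.5738, -0.2661, -0.0054]
tcp_rot: [0.603, 0.798, -0.0, -0.001]
contact_force: [-0.4, 0.4, -0.6]
opening: 1.001
finger_force: 0.0
```

step_arm(
  increments=[
    [[0,0,0],[0,0,0]],
    [[0,0,0],[0,0,0]],
    [[0,0,0],[0,0,0]],
    [[0,0,0],[0,0,0]],
    [[0,0,0],[0,0,0]],
  ],
  fingers=-1,
  grip_force=60,
)

```text
time: 13.37
eef_pos: [0.5754, -0.2674, -0.002]
tcp_rot: [0.602, 0.798, -0.0, 0.002]
contact_force: [-1.1, 0.1, 6.2]
opening: 0.68
finger_force: 65.5
```

step_arm(
  increments=[
    [[0,0,5],[0,0,0]],
    [[0,0,15],[0,0,0]],
    [[0,0,25],[0,0,0]],
    [[0,0,30],[0,0,0]],
    [[0,0,25],[0,0,0]],
    [[-2.6,28.8,0],[0,0,-0.0505]],
    [[-2.6,28.8,0],[0,0,-0.0505]],
    [[-2.6,28.8,0],[0,0,-0.0505]],
  ],
)

```text
time: 14.03
eef_pos: [0.5656, -0.179, 0.0961]
tcp_rot: [0.663, 0.749, 0.0, 0.0]
contact_force: [0.1, -0.3, -6.4]
opening: 0.676
finger_force: 65.9
```

step_arm(
  increments=[
    [[-2.6,28.8,0],[0,0,-0.0505]],
    [[-2.6,28.8,0],[0,0,-0.0505]],
    [[-2.6,28.8,0],[0,0,-0.0505]],
    [[-2.6,28.8,0],[0,0,-0.0505]],
    [[-2.6,28.8,0],[0,0,-0.0505]],
    [[-2.6,28.8,0],[0,0,-0.0505]],
    [[-2.6,28.8,0],[0,0,-0.0505]],
    [[0,0,0],[0,0,0]],
  ],
)

```text
time: 14.7
eef_pos: [0.5457, 0.0266, 0.0948]
tcp_rot: [0.782, 0.623, -0.0, -0.002]
contact_force: [-0.9, -0.2, -5.3]
opening: 0.673
finger_force: 65.9
```

```bash
python3 w.py w7
```

```text
tcp [0.5464 0.0244 0.0949] yaw 1.3472401774421017 tz [-0.002   0.0008 -1.    ] t 14.75 F [-0.6566 -0.711  -4.7068]
```

View pics/w7.png

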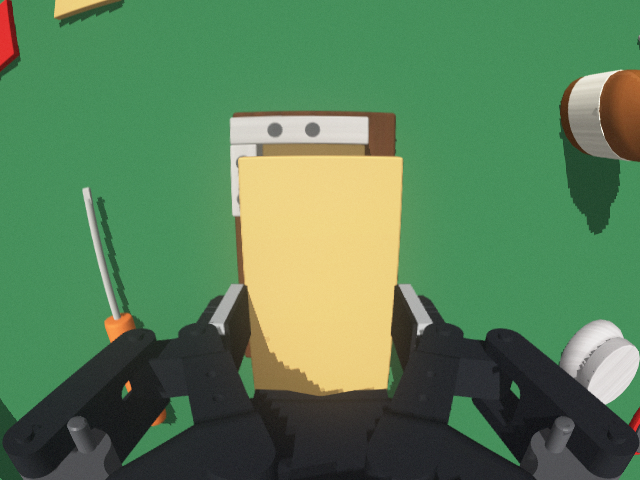

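The middle blank hangs square above the long one. Its front edge is at row 157 and the end fence is at rows 117–143. I'm lowering it, then sliding it to the fences.

step_arm(
  increments=[
    [[0,0,-25],[0,0,-0.003]],
    [[0,0,-22],[0,0,0]],
    [[0,0,-13],[0,0,0]],
    [[0,0,-7],[0,0,0]],
    [[0,0,-4],[0,0,0]],
    [[0,0,-2],[0,0,0]],
    [[0,0,0],[0,0,0]],
  ],
)

```text
time: 15.33
eef_pos: [0.5486, 0.0214, 0.0228]
tcp_rot: [0.784, 0.621, 0.0, 0.0]
contact_force: [0.0, 0.3, -5.4]
opening: 0.674
finger_force: 65.9
```

step_arm(
  increments=[
    [[-2,0.5,0],[0,0,0]],
    [[-2,0.5,0],[0,0,0]],
    [[-1,0.3,0],[0,0,0]],
    [[0,0,0],[0,0,0]],
  ],
)

```text
time: 15.67
eef_pos: [0.543, 0.0232, 0.0228]
tcp_rot: [0.784, 0.621, 0.0, 0.0]
contact_force: [0.6, 0.1, -6.0]
opening: 0.675
finger_force: 65.9
```

step_arm(
  increments=[
    [[-1,0.2,0],[0,0,0]],
    [[-1,0.2,0],[0,0,0]],
    [[-1,0.2,0],[0,0,0]],
    [[0,0,0],[0,0,0]],
  ],
)

```text
time: 16.0
eef_pos: [0.5399, 0.0237, 0.0223]
tcp_rot: [0.784, 0.621, 0.0, 0.0]
contact_force: [-0.3, -0.3, -5.1]
opening: 0.67
finger_force: 65.9
```

step_arm(
  increments=[
    [[-1,0.2,0],[0,0,0]],
    [[-1,0.2,0],[0,0,0]],
    [[0,0,0],[0,0,0]],
  ],
)

```text
time: 16.25
eef_pos: [0.5397, 0.0237, 0.023]
tcp_rot: [0.784, 0.621, 0.002, 0.002]
contact_force: [4.9, -1.0, -6.4]
opening: 0.675
finger_force: 65.8
```

step_arm(
  increments=[
    [[-1,0.2,0],[0,0,0]],
    [[-1,0.2,0],[0,0,0]],
    [[0,0,0],[0,0,0]],
  ],
)

```text
time: 16.5
eef_pos: [0.5396, 0.0237, 0.0237]
tcp_rot: [0.784, 0.62, 0.003, 0.003]
contact_force: [8.3, -2.4, -8.3]
opening: 0.676
finger_force: 65.7
```

step_arm(
  increments=[
    [[0.5,2,0],[0,0,0]],
    [[0.5,2,0],[0,0,0]],
    [[0.5,2,0],[0,0,0]],
    [[0,0,0],[0,0,0]],
  ],
)

```text
time: 16.83
eef_pos: [0.5409, 0.0289, 0.024]
tcp_rot: [0.784, 0.621, 0.002, 0.004]
contact_force: [6.6, -4.7, -5.8]
opening: 0.676
finger_force: 66.0
```

step_arm(
  increments=[
    [[0.3,1.2,0],[0,0,0]],
    [[0.3,1.2,0],[0,0,0]],
    [[0,0,0],[0,0,0]],
  ],
)

```text
time: 17.08
eef_pos: [0.5415, 0.0311, 0.024]
tcp_rot: [0.784, 0.621, 0.002, 0.004]
contact_force: [5.9, -6.2, -4.7]
opening: 0.673
finger_force: 66.1
```

step_arm(
  increments=[
    [[0.2,1,-1],[0,0,0]],
    [[0.2,1,-1],[0,0,0]],
    [[0,1,-1],[0,0,0]],
    [[0,0,0],[0,0,0]],
  ],
)

```text
time: 17.42
eef_pos: [0.5416, 0.032, 0.0217]
tcp_rot: [0.784, 0.621, 0.0, 0.005]
contact_force: [2.5, -14.2, 0.5]
opening: 0.677
finger_force: 66.6
```

step_arm(
  increments=[
    [[-0.5,0,-1.5],[0,0,0]],
    [[-0.5,0,-1.5],[0,0,0]],
    [[0,0,-1],[0,0,0]],
    [[0,0,0],[0,0,0]],
  ],
)

```text
time: 17.75
eef_pos: [0.5417, 0.032, 0.0199]
tcp_rot: [0.784, 0.621, 0.001, 0.005]
contact_force: [0.1, -13.4, 9.7]
opening: 0.669
finger_force: 67.7
```

step_arm(
  increments=[
    [[0,0,0],[0,0,0]],
    [[0,0,0],[0,0,0]],
    [[0,0,0],[0,0,0]],
    [[0,0,0],[0,0,0]],
  ],
  fingers=1,
)

```text
time: 18.08
eef_pos: [0.5371, 0.0363, 0.0153]
tcp_rot: [0.784, 0.621, -0.0, -0.0]
contact_force: [1.2, -1.0, 0.1]
opening: 0.999
finger_force: 0.0
```

```bash
python3 w.py w8
```

```text
tcp [0.5371 0.0363 0.0152] yaw 1.340888150685608 tz [-0.001   0.0003 -1.    ] t 18.1333 F [-0.316   0.5966 -0.3362]
```

View pics/w8.png

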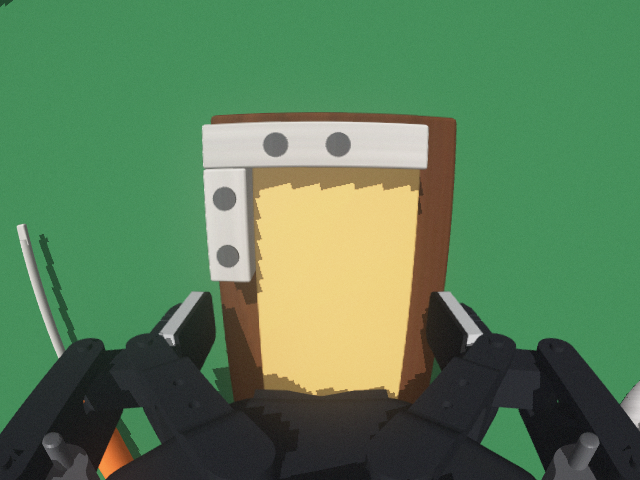

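The middle blank sits flush: no gap shows at the side fence (column 252) or the end fence (row 168). Now the short blank.

step_arm(
  increments=[
    [[0,0,30],[0,0,0]],
    [[0,0,35],[0,0,0]],
    [[0,0,35],[0,0,0]],
    [[-12.6,25.8,3.3],[0,0,0.005]],
    [[-12.6,25.8,3.3],[0,0,0.005]],
    [[-12.6,25.8,3.3],[0,0,0.005]],
    [[-12.6,25.8,3.3],[0,0,0.005]],
    [[-12.6,25.8,3.3],[0,0,0.005]],
  ],
)

```text
time: 18.8
eef_pos: [0.4733, 0.1662, 0.1318]
tcp_rot: [0.776, 0.631, -0.0, -0.0]
contact_force: [-0.0, 0.4, 0.0]
opening: 1.002
finger_force: 0.0
```

step_arm(
  increments=[
    [[-12.6,25.8,3.3],[0,0,0.005]],
    [[-12.6,25.8,3.3],[0,0,0.005]],
    [[-12.6,25.8,3.3],[0,0,0.005]],
    [[-12.6,25.8,3.3],[0,0,0.005]],
    [[0,0,0],[0,0,0]],
    [[0,0,0],[0,0,0]],
  ],
)

```text
time: 19.3
eef_pos: [0.4231, 0.2692, 0.1449]
tcp_rot: [0.768, 0.64, -0.0, 0.0]
contact_force: [-0.3, -0.3, -0.6]
opening: 0.999
finger_force: 0.0
```

```bash
python3 w.py w9 short
```

```text
tcp [0.4236 0.2683 0.1448] yaw 1.3871561985765783 tz [-0.0005 -0.0006 -1.    ] t 19.35 F [-0.767   0.4227  0.1991]
short fixz [ 0.4276  0.2807 -1.7665  0.    ] rms 0.3501224472448321 [np.float64(0.6261839252129562)]
  px [282.0208 149.4951] [362.3433 265.2909]
short free [ 0.4276  0.2805 -1.7666 -0.0013] rms 0.21915351769494223 [np.float64(0.6652582337961235)]
```

step_arm(
  increments=[
    [[0.1,-0.5,-25],[0,0,-0.0095]],
    [[0,0,-30],[0,0,0]],
    [[0,0,-30],[0,0,0]],
    [[0,0,-30],[0,0,0]],
    [[0,0,-22],[0,0,0]],
    [[0,0,-10],[0,0,0]],
    [[0,0,-4],[0,0,0]],
    [[0,0,0],[0,0,0]],
  ],
)

```text
time: 20.02
eef_pos: [0.4242, 0.2668, -0.0065]
tcp_rot: [0.773, 0.634, -0.001, -0.0]
contact_force: [-0.7, 0.1, -0.2]
opening: 1.001
finger_force: 0.0
```

step_arm(
  increments=[
    [[0,0,0],[0,0,0]],
    [[0,0,0],[0,0,0]],
    [[0,0,0],[0,0,0]],
    [[0,0,0],[0,0,0]],
    [[0,0,0],[0,0,0]],
  ],
  fingers=-1,
  grip_force=60,
)

```text
time: 20.43
eef_pos: [0.4257, 0.2681, -0.0038]
tcp_rot: [0.773, 0.635, 0.001, 0.001]
contact_force: [0.3, -0.7, 6.1]
opening: 0.675
finger_force: 65.1
```

step_arm(
  increments=[
    [[0,0,5],[0,0,0]],
    [[0,0,15],[0,0,0]],
    [[0,0,25],[0,0,0]],
    [[0,0,30],[0,0,0]],
    [[0,0,25],[0,0,0]],
    [[12.4,-24.7,0],[0,0,-0.0036]],
    [[12.4,-24.7,0],[0,0,-0.0036]],
    [[12.4,-24.7,0],[0,0,-0.0036]],
  ],
)

```text
time: 21.1
eef_pos: [0.4613, 0.1929, 0.0947]
tcp_rot: [0.775, 0.631, 0.0, 0.0]
contact_force: [0.2, -0.3, -4.1]
opening: 0.679
finger_force: 65.5
```

step_arm(
  increments=[
    [[12.4,-24.7,0],[0,0,-0.0036]],
    [[12.4,-24.7,0],[0,0,-0.0036]],
    [[12.4,-24.7,0],[0,0,-0.0036]],
    [[12.4,-24.7,0],[0,0,-0.0036]],
    [[12.4,-24.7,0],[0,0,-0.0036]],
    [[12.4,-24.7,0],[0,0,-0.0036]],
    [[12.4,-24.7,0],[0,0,-0.0036]],
    [[0,0,0],[0,0,0]],
  ],
)

```text
time: 21.77
eef_pos: [0.5503, 0.0165, 0.0945]
tcp_rot: [0.785, 0.619, 0.0, 0.002]
contact_force: [-0.2, -0.6, -2.3]
opening: 0.68
finger_force: 65.6
```

```bash
python3 w.py w10
```

```text
tcp [0.5489 0.0185 0.0941] yaw 1.336395706340789 tz [ 0.0006 -0.0005 -1.    ] t 21.8167 F [ 0.487   0.7442 -4.3538]
```

View pics/w10.png

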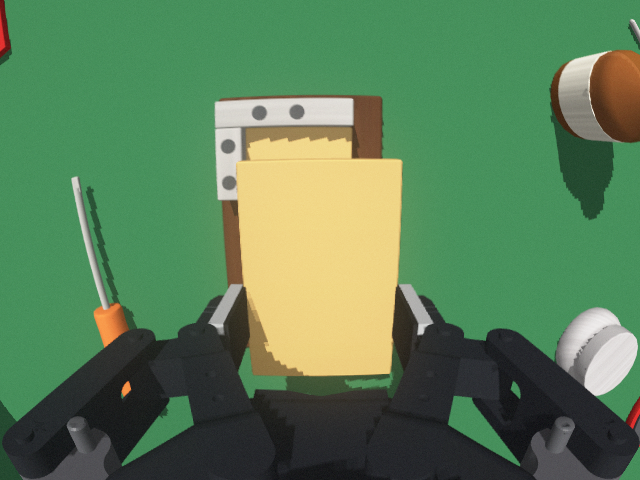

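The short blank is held square, its front edge at row 160 (columns 238–402) and the fences at left and ahead, rows 99–127. Lowering and sliding it home.

step_arm(
  increments=[
    [[0,0,-25],[0,0,0]],
    [[0,0,-20],[0,0,0]],
    [[0,0,-10],[0,0,0]],
    [[0,0,-6],[0,0,0]],
    [[0,0,-3],[0,0,0]],
    [[0,0,0],[0,0,0]],
  ],
)

```text
time: 22.32
eef_pos: [0.548, 0.021, 0.0298]
tcp_rot: [0.784, 0.621, -0.0, -0.0]
contact_force: [-0.2, 0.8, -3.3]
opening: 0.676
finger_force: 65.6
```

step_arm(
  increments=[
    [[-2,0.5,0],[0,0,0]],
    [[-2,0.5,0],[0,0,0]],
    [[-1,0.3,0],[0,0,0]],
    [[0,0,0],[0,0,0]],
  ],
)

```text
time: 22.65
eef_pos: [0.5433, 0.022, 0.0307]
tcp_rot: [0.784, 0.621, 0.0, 0.0]
contact_force: [-0.6, -0.3, -3.4]
opening: 0.674
finger_force: 65.6
```

step_arm(
  increments=[
    [[-1,0.2,0],[0,0,0]],
    [[-1,0.2,0],[0,0,0]],
    [[-1,0.2,0],[0,0,0]],
    [[0,0,0],[0,0,0]],
  ],
)

```text
time: 22.98
eef_pos: [0.5401, 0.0224, 0.0301]
tcp_rot: [0.784, 0.621, 0.0, 0.0]
contact_force: [-0.3, -1.2, -4.2]
opening: 0.677
finger_force: 65.6
```

step_arm(
  increments=[
    [[0,0,-1.5],[0,0,0]],
    [[0,0,-1.5],[0,0,0]],
    [[0,0,0],[0,0,0]],
  ],
)

```text
time: 23.23
eef_pos: [0.5401, 0.0225, 0.0266]
tcp_rot: [0.784, 0.621, -0.0, -0.0]
contact_force: [0.8, -0.6, -3.3]
opening: 0.675
finger_force: 65.6
```

step_arm(
  increments=[
    [[-1,0.2,0],[0,0,0]],
    [[-1,0.2,0],[0,0,0]],
    [[0,0,0],[0,0,0]],
  ],
)

```text
time: 23.48
eef_pos: [0.5399, 0.0224, 0.0276]
tcp_rot: [0.784, 0.62, 0.002, 0.002]
contact_force: [4.7, -1.8, -6.2]
opening: 0.675
finger_force: 65.4
```

step_arm(
  increments=[
    [[-1,0.2,0],[0,0,0]],
    [[-1,0.2,0],[0,0,0]],
    [[0,0,0],[0,0,0]],
  ],
)

```text
time: 23.73
eef_pos: [0.5397, 0.0225, 0.0283]
tcp_rot: [0.785, 0.62, 0.003, 0.003]
contact_force: [8.3, -2.5, -7.2]
opening: 0.679
finger_force: 65.5
```

step_arm(
  increments=[
    [[0.5,2,0],[0,0,0]],
    [[0.5,2,0],[0,0,0]],
    [[0.5,2,0],[0,0,0]],
    [[0,0,0],[0,0,0]],
  ],
)

```text
time: 24.07
eef_pos: [0.5411, 0.0277, 0.0288]
tcp_rot: [0.784, 0.621, 0.002, 0.004]
contact_force: [6.4, -4.9, -5.2]
opening: 0.679
finger_force: 65.9
```

step_arm(
  increments=[
    [[0.3,1.2,0],[0,0,0]],
    [[0.3,1.2,0],[0,0,0]],
    [[0.2,0.8,0],[0,0,0]],
    [[0,0,0],[0,0,0]],
  ],
)

```text
time: 24.4
eef_pos: [0.5418, 0.0308, 0.0289]
tcp_rot: [0.784, 0.621, 0.002, 0.004]
contact_force: [6.4, -5.4, -3.2]
opening: 0.679
finger_force: 65.9
```

step_arm(
  increments=[
    [[0.2,1,-0.5],[0,0,0]],
    [[0,0.5,-0.5],[0,0,0]],
    [[0,0,0],[0,0,0]],
  ],
)

```text
time: 24.65
eef_pos: [0.5422, 0.0323, 0.0281]
tcp_rot: [0.784, 0.621, 0.002, 0.004]
contact_force: [5.8, -4.9, -3.1]
opening: 0.68
finger_force: 66.1
```

step_arm(
  increments=[
    [[0.2,1,0],[0,0,0]],
    [[0.2,1,0],[0,0,0]],
    [[0,0,0],[0,0,0]],
  ],
)

```text
time: 24.9
eef_pos: [0.5423, 0.0328, 0.0281]
tcp_rot: [0.784, 0.621, 0.001, 0.005]
contact_force: [4.2, -10.9, -2.8]
opening: 0.677
finger_force: 66.1
```

step_arm(
  increments=[
    [[0,1,-0.5],[0,0,0]],
    [[0,1,-0.5],[0,0,0]],
    [[0,0,0],[0,0,0]],
  ],
)

```text
time: 25.15
eef_pos: [0.5423, 0.033, 0.0274]
tcp_rot: [0.784, 0.621, -0.0, 0.005]
contact_force: [2.4, -17.7, 0.5]
opening: 0.674
finger_force: 66.3
```

End contact has been made. Pressing down, releasing and checking.

step_arm(
  increments=[
    [[-0.5,-0.5,-1.5],[0,0,0]],
    [[-0.5,-0.5,-1.5],[0,0,0]],
    [[0,0,-1],[0,0,0]],
    [[0,0,0],[0,0,0]],
  ],
)

```text
time: 25.48
eef_pos: [0.5423, 0.033, 0.0253]
tcp_rot: [0.784, 0.62, 0.001, 0.005]
contact_force: [0.8, -13.7, 8.9]
opening: 0.678
finger_force: 67.2
```

step_arm(
  increments=[
    [[0,0,0],[0,0,0]],
    [[0,0,0],[0,0,0]],
    [[0,0,0],[0,0,0]],
    [[0,0,0],[0,0,0]],
  ],
  fingers=1,
)

```text
time: 25.82
eef_pos: [0.5376, 0.0374, 0.0209]
tcp_rot: [0.784, 0.621, -0.0, -0.001]
contact_force: [0.2, 1.4, -0.6]
opening: 1.0
finger_force: 0.0
```

```bash
python3 w.py w11
```

```text
tcp [0.5376 0.0375 0.0208] yaw 1.3404373323572418 tz [-0.0013  0.0003 -1.    ] t 25.8667 F [-0.083  -0.0067 -0.2039]
```

View pics/w11.png

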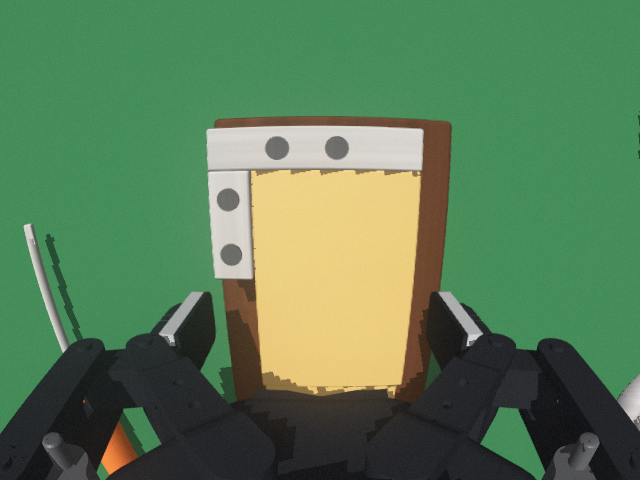

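All three lie flush: the blank meets the side fence at column 251 and the end fence at row 170. That uses up the picture views, so the rest is numeric. Next is the weight.

step_arm(
  increments=[
    [[0,0,25],[0,0,0]],
    [[0,0,40],[0,0,0]],
    [[0,0,40],[0,0,0]],
    [[0,0,25],[0,0,0]],
    [[6.1,28.6,2.5],[0,0,0]],
    [[6.1,28.6,2.5],[0,0,0]],
    [[6.1,28.6,2.5],[0,0,0]],
    [[6.1,28.6,2.5],[0,0,0]],
  ],
)

```text
time: 26.53
eef_pos: [0.5622, 0.1529, 0.1611]
tcp_rot: [0.784, 0.621, -0.0, -0.0]
contact_force: [0.4, 0.7, -0.3]
opening: 1.0
finger_force: 0.0
```

step_arm(
  increments=[
    [[6.1,28.6,2.5],[0,0,0]],
    [[6.1,28.6,2.5],[0,0,0]],
    [[6.1,28.6,2.5],[0,0,0]],
    [[6.1,28.6,2.5],[0,0,0]],
    [[0,0,0],[0,0,0]],
    [[0,0,0],[0,0,0]],
  ],
)

```text
time: 27.03
eef_pos: [0.5863, 0.2673, 0.1705]
tcp_rot: [0.783, 0.622, -0.001, -0.0]
contact_force: [0.1, 0.7, 0.1]
opening: 1.002
finger_force: 0.0
```

```bash
python3 w.py w12 weight; python3 - <<'E'
from h import *
t=shot("top","t2");s=shot("scene","s2")
# stack check: short blank on stack, yellow hull = union; jig hull again
j=[.526,.0955,-1.8,0]
for n,vs in(("top",[t]),("scene",[s]),("both",[t,s])):
    try: print(n,"jig",fit("jig",vs,[proj(v,place(j,np.array([[.148,.07,.012]])))[0] for v in vs],j,True))
    except Exception as e: print(e)
E
```

```text
tcp [0.5862 0.2661 0.1703] yaw 1.3414420330502144 tz [-0.0016 -0.0008 -1.    ] t 27.0833 F [-0.1733 -0.7878  0.3553]
weight fixz [0.6    0.3132 0.     0.    ] rms 0.21457486236518175 [np.float64(0.5772721920104686)]
  px [293.4151 133.3248] [351.0273 190.4383]
weight free [ 0.6     0.3131  0.     -0.0012] rms 0.17851468035121848 [np.float64(0.45875892830429166)]
top jig (array([ 0.5258,  0.0975, -1.7981,  0.    ]), np.float64(0.7514248256696465), [np.float64(1.2092084218792962)])
scene jig (array([ 0.5256,  0.0955, -1.8024,  0.    ]), np.float64(0.6747589835826939), [np.float64(1.2552323919607602)])
both jig (array([ 0.5257,  0.0964, -1.7998,  0.    ]), np.float64(0.805021718588114), [np.float64(1.5360411488371142), np.float64(1.2725794483110917)])
```

step_arm(
  increments=[
    [[6,24,-15],[0,0,0]],
    [[5.9,23.6,-20],[0,0,0]],
    [[0,0,-30],[0,0,0]],
    [[0,0,-30],[0,0,0]],
    [[0,0,-22],[0,0,0]],
    [[0,0,-13],[0,0,0]],
    [[0,0,-6],[0,0,0]],
    [[0,0,0],[0,0,0]],
  ],
)

```text
time: 27.85
eef_pos: [0.5981, 0.3122, 0.0336]
tcp_rot: [0.784, 0.62, -0.001, -0.0]
contact_force: [-0.6, -0.3, 0.9]
opening: 0.994
finger_force: 0.0
```

step_arm(
  increments=[
    [[0,0,0],[0,0,0]],
    [[0,0,0],[0,0,0]],
    [[0,0,0],[0,0,0]],
    [[0,0,0],[0,0,0]],
    [[0,0,0],[0,0,0]],
    [[0,0,0],[0,0,0]],
    [[0,0,0],[0,0,0]],
    [[0,0,0],[0,0,0]],
  ],
  fingers=-1,
  grip_force=50,
)

```text
time: 28.52
eef_pos: [0.599, 0.3136, 0.0359]
tcp_rot: [0.784, 0.621, 0.0, 0.0]
contact_force: [-1.9, 0.0, 5.1]
opening: 0.196
finger_force: 48.9
```

step_arm(
  increments=[
    [[0,0,8],[0,0,0]],
    [[0,0,20],[0,0,0]],
    [[0,0,30],[0,0,0]],
    [[0,0,22],[0,0,0]],
    [[-4,-20,0],[0,0,0]],
    [[-5.6,-28,0],[0,0,0]],
    [[-6,-30,0],[0,0,0]],
    [[-6,-30,0],[0,0,0]],
  ],
)

```text
time: 29.18
eef_pos: [0.5758, 0.2043, 0.1138]
tcp_rot: [0.784, 0.621, -0.001, -0.0]
contact_force: [0.8, 0.2, -5.0]
opening: 0.191
finger_force: 49.1
```

step_arm(
  increments=[
    [[-6,-30,0],[0,0,0]],
    [[-6,-30,0],[0,0,0]],
    [[-6,-30,0],[0,0,0]],
    [[-6,-30,0],[0,0,0]],
    [[-5,-26,0],[0,0,0]],
    [[-3,-15.3,0],[0,0,0]],
    [[0,0,0],[0,0,0]],
    [[0,0,0],[0,0,0]],
  ],
)

```text
time: 29.85
eef_pos: [0.5444, 0.0435, 0.1141]
tcp_rot: [0.785, 0.62, -0.0, -0.001]
contact_force: [0.0, 0.3, -3.2]
opening: 0.192
finger_force: 49.2
```

step_arm(
  increments=[
    [[0,0,-15],[0,0,0]],
    [[0,0,-12],[0,0,0]],
    [[0,0,-8],[0,0,0]],
    [[0,0,-4],[0,0,0]],
    [[0,0,0],[0,0,0]],
    [[0,0,0],[0,0,0]],
  ],
)

```text
time: 30.35
eef_pos: [0.5451, 0.0445, 0.0757]
tcp_rot: [0.784, 0.621, -0.0, -0.0]
contact_force: [-0.0, -0.3, -3.6]
opening: 0.187
finger_force: 49.1
```

```bash
python3 - <<'E'
from h import *
v=shot("wrist","w13");s=readout.get_state();print(s["eef_pos"],s["tcp_rot"],s["contact_force"],s["finger_force"],s["time"])
E
```

```text
[0.5456 0.0444 0.0762] [0.7838 0.6211 0.0002 0.0001] [ 0.2207 -0.346  -2.9085] 49.08690477255732 30.4
```

Airborne just above the stack. Now lowering gently.

step_arm(
  increments=[
    [[0,0,-1],[0,0,0]],
    [[0,0,-1],[0,0,0]],
    [[0,0,-0.5],[0,0,0]],
    [[0,0,0],[0,0,0]],
  ],
)

```text
time: 30.73
eef_pos: [0.5453, 0.044, 0.0737]
tcp_rot: [0.784, 0.621, 0.0, 0.0]
contact_force: [-0.8, -0.0, -4.6]
opening: 0.191
finger_force: 49.1
```

step_arm(
  increments=[
    [[0,0,-0.7],[0,0,0]],
    [[0,0,-0.7],[0,0,0]],
    [[0,0,0],[0,0,0]],
    [[0,0,0],[0,0,0]],
  ],
)

```text
time: 31.07
eef_pos: [0.5452, 0.044, 0.0721]
tcp_rot: [0.784, 0.621, -0.0, -0.0]
contact_force: [0.8, -0.0, -2.9]
opening: 0.192
finger_force: 49.2
```

step_arm(
  increments=[
    [[0,0,-0.7],[0,0,0]],
    [[0,0,-0.7],[0,0,0]],
    [[0,0,0],[0,0,0]],
    [[0,0,0],[0,0,0]],
  ],
)

```text
time: 31.4
eef_pos: [0.5454, 0.0441, 0.072]
tcp_rot: [0.784, 0.621, -0.0, -0.0]
contact_force: [-4.7, -0.1, 4.8]
opening: 0.191
finger_force: 50.1
```

step_arm(
  increments=[
    [[0,0,-0.5],[0,0,0]],
    [[0,0,-0.5],[0,0,0]],
    [[0,0,0],[0,0,0]],
  ],
)

```text
time: 31.65
eef_pos: [0.5455, 0.0441, 0.0719]
tcp_rot: [0.784, 0.621, -0.0, -0.0]
contact_force: [-7.1, 0.1, 11.6]
opening: 0.191
finger_force: 50.7
```

step_arm(
  increments=[
    [[0,0,0.8],[0,0,0]],
    [[0,0,0.6],[0,0,0]],
    [[0,0,0],[0,0,0]],
  ],
)

```text
time: 31.9
eef_pos: [0.5454, 0.0441, 0.0719]
tcp_rot: [0.784, 0.621, 0.0, 0.0]
contact_force: [-4.2, 0.3, 6.7]
opening: 0.191
finger_force: 50.3
```

step_arm(
  increments=[
    [[0,0,0],[0,0,0]],
    [[0,0,0],[0,0,0]],
    [[0,0,0],[0,0,0]],
    [[0,0,0],[0,0,0]],
    [[0,0,0],[0,0,0]],
    [[0,0,0],[0,0,0]],
    [[0,0,0],[0,0,0]],
  ],
  fingers=1,
)

```text
time: 32.48
eef_pos: [0.5453, 0.044, 0.071]
tcp_rot: [0.784, 0.621, 0.0, 0.0]
contact_force: [0.4, 0.3, 0.3]
opening: 1.006
finger_force: 0.0
```

step_arm(
  increments=[
    [[0,0,15],[0,0,0]],
    [[0,0,30],[0,0,0]],
    [[0,0,35],[0,0,0]],
    [[0,0,30],[0,0,0]],
    [[-10,-30,10],[0,0,0]],
    [[-10,-30,0],[0,0,0]],
    [[0,0,0],[0,0,0]],
    [[0,0,0],[0,0,0]],
  ],
)

```text
time: 33.15
eef_pos: [0.5251, -0.017, 0.1915]
tcp_rot: [0.785, 0.62, 0.0, 0.0]
contact_force: [-0.0, 0.0, -0.5]
opening: 1.0
finger_force: 0.0
```

```bash
python3 - <<'E'
from rel import *
v=shot("wrist","w14");st=readout.get_state();print(st["eef_pos"],st["time"],st["opening"])
im=v[1].astype(int);th=-1.7998;e=np.array([[np.cos(th),np.sin(th)],[-np.sin(th),np.cos(th)]])
y=((im[...,0]>110)&(im[...,1]>.6*im[...,0])&(im[...,2]<.7*im[...,0]))
# project expected geometry for corner .5257,.0955; compare with yellow/gray masks
c=[.5257,.0955]
def w(P): P=np.atleast_2d(P)/1000; return np.c_[P[:,:2]@e+c,P[:,2]]
print("short top corners px",proj(v,w([[0,0,36],[90,0,36],[90,60,36],[0,60,36]])).round(1).tolist())
print("middle end",proj(v,w([[115,0,28],[115,60,28]])).round(1).tolist(),"long end",proj(v,w([[140,0,20],[140,60,20]])).round(1).tolist())
wt=proj(v,place([*w([[45,30,0]])[0][:2],0,.036],WT)); print("weight px",wt.min(0),wt.max(0))
# low-saturation gray comp near weight
g=((im.max(2)-im.min(2))<30)&(im.max(2)>60)
n,l,s,ce=cv2.connectedComponentsWithStats(g.astype(np.uint8))
for i in range(1,n):
    if s[i,4]>150: print("gray",s[i])
n,l,s,ce=cv2.connectedComponentsWithStats(y.astype(np.uint8))
for i in range(1,n):
    if s[i,4]>150: print("yellow",s[i])
E
```

```text
[ 0.5251 -0.0162  0.1911] 33.2 1.0042324852077913
short top corners px [[285.8, 85.0], [287.3, 196.2], [361.3, 195.8], [361.8, 84.7]]
middle end [[288.8, 224.0], [359.8, 223.6]] long end [[290.4, 249.6], [358.2, 249.2]]
weight px [293.8992 109.8628] [355.0876 170.3535]
gray [593   2  40 107 750]
gray [577  10  24  34 175]
gray [ 514   33   51   68 1216]
gray [ 268   65   97   69 2673]
gray [ 298  112   60   59 2724]
gray [147 122  23 107 656]
gray [ 530  237   69   73 3714]
gray [158 291  47  56 912]
gray [437 291  47  56 803]
gray [  0 302  19  49 342]
gray [ 612  316   28   67 1291]
gray [  42  432   47   48 1054]
gray [ 553  432   47   48 1365]
yellow [533  30  49  32 361]
yellow [541  61  31  18 157]
yellow [  268    67   115   188 14819]
yellow [625 107  15  16 199]
yellow [ 155  226   37   81 1271]
```

```bash
python3 - <<'E'
import cv2,numpy as np
im=cv2.imread("pics/w14.png")[:,:,::-1].astype(int)
y=((im[...,0]>110)&(im[...,1]>.6*im[...,0])&(im[...,2]<.7*im[...,0])&(im[...,0]>im[...,2]*1.5))
y2=(im[...,0]>130)&(im[...,1]>105)&(im[...,2]<.72*im[...,0])
for r in (90,100,140,150,160,170,180,190,200,205,210,218,230,235,245,250):
    c=np.flatnonzero(y2[r,275:380])+275; print(r,c.min() if len(c) else None,c.max() if len(c) else None,len(c))
for col in (295,305,345,352): print(col,[(r,int(im[r,col].sum())) for r in range(76,96,2)],[r for r in range(176,260) if abs(int(im[r,col].sum())-int(im[r-2,col].sum()))>60])
E
```

```text
90 289 364 76
100 289 364 76
140 289 363 15
150 289 363 17
160 288 363 30
170 289 363 67
180 289 363 75
190 289 363 75
200 290 360 71
205 290 361 72
210 290 361 72
218 290 361 72
230 291 359 69
235 291 359 69
245 291 358 68
250 None None 0
295 [(76, 701), (78, 696), (80, 691), (82, 582), (84, 438), (86, 647), (88, 650), (90, 645), (92, 646), (94, 648)] [194, 195, 196, 201, 202, 222, 223, 227, 228, 229, 247, 248, 249, 250, 253, 255]
305 [(76, 583), (78, 695), (80, 692), (82, 552), (84, 647), (86, 652), (88, 647), (90, 650), (92, 646), (94, 643)] [194, 195, 196, 199, 200, 222, 223, 228, 229, 230, 248, 249, 250, 255]
345 [(76, 706), (78, 707), (80, 694), (82, 596), (84, 627), (86, 642), (88, 644), (90, 644), (92, 642), (94, 644)] [219, 220, 221, 222, 223, 228, 229, 248, 249, 250, 252, 253]
352 [(76, 708), (78, 703), (80, 697), (82, 619), (84, 389), (86, 643), (88, 647), (90, 642), (92, 641), (94, 642)] [187, 188, 191, 194, 195, 215, 216, 222, 223, 226, 227, 248, 249, 250]
```

The blanks are nested and flush (edges and ends within about 1 px of the model). The weight is upright within about 2 mm of the middle, and the arm is clear. Handing in.

```bash
python3 -c "
from plant import sign_off
print(sign_off())"
```

```text
the job is handed in; nothing more can be done
None
```

I stacked the three blanks flush in the jig (long, middle, short), stood the weight upright within about 2 mm of the middle of the top blank, and handed in at about 33 s; the middle blank took two grasps.

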